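Set and prove the lid counterbalance of a slide incubator

TASK

The counterbalance spring of the slide incubator's lid has to be set and proved. Draw the spring tube's rod out by its knob until the wide ring on the rod has just come wholly clear of the bush, and leave it standing there; then grip the lid's front handle and raise the lid at least five degrees past its balance point (about 40 degrees open with the spring so set), without letting it fly open to its stop or drop, ease it back to between three and ten degrees below the balance point, and finish still gripping the handle and holding the lid still there, ready for the hinge to be adjusted. Leave the small things round the incubator where they are.

Things in the scene. Friction and masses are not known exactly. Their poses are not given: they have to be found in the camera images.
- incubator: white slide incubator, fixed to the bench; case 170 x 240 x 72 mm high, hinged lid 22 mm thick on it (top 98 mm above the bench, front edge 90 mm ahead of the origin), spring tube along its left (+y) side. Origin: centre of its underside. Its x points from its front (panel, handle, knob) to its back, y to its left, z up; it may be turned some 15 degrees
- lid (a joint): lid's opening angle, rad: 0 shut, stop at 1.35; hinge at the back, along the incubator's y. Lid 1.1 kg, carried by the spring. With the rod at its wide ring it balances at 0.70 (40 deg): below that it sinks shut (1 N at the handle when nearly shut, 0.2 to 0.4 N just below balance), above it the spring throws it open. Hold between 0.53 and 0.65. With the rod home it balances at 0.78
- lid_hinge (a point): point on the lid's hinge axis, in its middle: 85 mm behind the incubator's origin, 76 mm above the bench
- lid_grip (a point): black tongue handle at the middle of the lid's front edge: 66 mm long (x), 22 wide (y), 16 thick, 50 mm wide foot at the lid. This point: its middle, to grip; lid shut: 129 mm ahead of the incubator's origin, 87 mm above the bench (214 mm ahead of the hinge axis, 11 above it); axes then as the incubator's. Pinch across the 22 mm from above; it can turn between the pads as the lid rises
- draw_rod (a joint): how far the rod is drawn out of the spring tube, m, along the incubator's -x (to its front): 0 home, 0.055 end stop; starts at 0 to 0.010. Wide ring just wholly clear of the bush: 0.035. Spring (7 N) and friction brake (9 N) resist drawing with about 16 N; let go, it stays; pushing it back takes 2 to 3 N
- knob_grip (a point): middle of the black round knob on the rod's front end: 26 mm diameter, 26 mm long along x, a 33 mm flange at its front; axis level, 45 mm above the bench, 148 mm to the left (+y) of the incubator's middle, 152 mm ahead of its origin with the rod home. Moves with the rod. Pinch across the diameter (along the incubator's y) from above
- bush_face (a point): centre of the front face of the round brass bush (37 mm diameter) that the 10 mm steel rod comes out of. The rod has thin dark lines at 10, 20 and 50 mm of draw and, as third mark from the knob, a black ring 5 mm wide, just clear of the bush when the knob's middle is 75 mm from this face
- coverslip_box: bystander: small box with a teal lid, 32 x 54 x 15 mm, in front of the incubator; origin under its centre
- filter_slider: bystander: flat black filter slider, 70 x 40 x 7 mm, between knob and handle in front of the incubator; origin under its centre
- forceps: bystander: steel forceps lying in front of the incubator, 124 x 14 x 7 mm; origin under their centre
- objective_canister: bystander: black canister, 38 mm diameter, 60 mm tall, at the incubator's right side; origin under its centre
- oil_bottle: bystander: small brown bottle, 30 mm diameter, 73 mm tall, at the incubator's right side; origin under its centre
- tally_counter: bystander: round tally counter, 71 x 50 x 26 mm, at the incubator's right front corner; origin under its centre

How it is judged:
On the way, in this order (a step that is already met when the one before it is completed fails the run):
1. the rod is drawn out to its wide ring (30 to 40 mm) (value of joint draw_rod between 0.03 and 0.04 m), for 0.3 s.
2. with the rod so set, the lid is raised past its balance point by its handle (all of step 1 and value of joint lid above 0.76 rad and contact force between the fingers and lid above 1 N), for 0.1 s.
At the end, for the whole second after the job is handed in: the fingers grip the lid's handle (over 2 N) and hold the lid still (under 0.05 rad/s) between 0.50 and 0.675 rad, just below its balance point of 0.70 rad; the rod stands drawn out 30 to 40 mm (all of step 1 and value of joint lid between 0.5 and 0.675 rad and velocity of joint lid between -0.05 and 0.05 rad/s and contact force between the fingers and lid above 2 N); the arm keeps its last pose, push and grip.
It fails at once if the lid flies open to its stop (past 1.25 rad) (value of joint lid above 1.25 rad).
It fails at once if the lid is dropped (sinks faster than 1.5 rad/s) (velocity of joint lid below -1.5 rad/s).
It fails at once if one of the small things round the incubator is moved more than 30 mm (distance of any of coverslip_box, filter_slider, forceps, objective_canister, oil_bottle, tally_counter from where it was at the start of the episode above 0.03 m).
It also fails if it takes over 53 s, if anything falls off the work surface, if the arm or the gripper's body presses on something with over 40 N, if the wrist force passes 120 N, or if a joint passes its speed limit or range.

ROBOT

A 6-joint arm with a two-finger parallel gripper is mounted at the origin on a cart in front of the work surface, level with it; the furniture and walls round the work are solid. World frame = base frame: x ahead of the robot, y to its left, z up, the work surface at z = 0. Lengths are in m, angles in rad, forces in N, time in s.
With the tool pointing down it reaches from about 0.35 to 0.775 m from the base axis. Payload 7.3 kg.
Tool frame: the origin (TCP) lies at the centre of the arm's flange, where the gripper is bolted on; the fingertips stand 178 mm ahead of it and the grasp point (between the pads) lies 159 mm ahead of it (tip_extent is the distance from the TCP to the fingertips, in m); z points along the fingers, y is the line along which they close (so a half turn about z gives the same grasp; the last joint's range is limited). The gripper opens to 92 mm and grips with 3 to 60 N. Pads are 19 mm wide; open, the fingers measure 130 mm over their backs; the gripper's body (75 mm by 190 mm) begins 47 mm behind the grasp point.
Start: joints at [-1.339, 0.342, 1.524, -0, 1.275, -0.146], TCP at [0.194, -0.488, 0.405] pointing down, gripper open.
Joint ranges: [-2.53, 2.53], [-0.77, 2.02], [0.04, 2.7], [-1, 4.14], [0.28, 2.66], [-3.11, 3.11]. Speed limits (rad/s): [2.57, 2.57, 3.14, 3.14, 3.14, 3.14].

INTERFACE

Orientations are given as [roll, pitch, yaw] about the fixed x, y, z axes, in that order (R = Rz(yaw) Ry(pitch) Rx(roll)).
In Python, from cell import * gives the robot as it stands.
- The arm moves only by the tool arm_command, never from a script. Its arguments are lists of equal length, an entry for each row: "xyz": the shift along the world's x, y, z in mm, a list of three; "spin": the turn about the world's z in degrees. In form: {"xyz": [[tx, ty, tz], ...], "spin": [spin, ...]}. A call has 1 to 20 rows; each row shifts and turns the commanded pose from where the row before left it; what a row does not reach is not made up. A row lasts 1/10 s, in which the tool goes at most 50 mm and 8.59 degrees, less where a joint would pass 70% of its speed; a pose out of reach is approached as far as the arm can. A call with a gripper value outside its range is refused whole. "jaw" is the opening, from -1 (shut) to 1 (fully open), set as the call begins (left out, the last holds). The fingers move at their own pace and stop on an object; "squeeze" is the grip in N (left out, the last holds). Time passes only in rows, so rows that do not move let the fingers close. It gives the time, the measured TCP pose, the force, the opening and the grip force at its end, in the units of the state.
- observe(): the state, without advancing time (a new reading comes with each control period).
- read_camera(name): name is "scene" or "top"; returns a dict with "img" (384x512x3 uint8, red, green, blue), "depth" (384x512 float32, m along the optical axis (not along the pixel's ray), 0 where there is no reading), "fx", "fy", "cx", "cy" (pixels), "world_from_camera" (4x4, takes a point from camera to world coordinates). Camera axes: x right, y up, looking along -z (the intrinsics and any distortion apply to the point x, -y, -z); pixel columns grow to the right and rows downward; lengths in m; the calibration is good to about 2 mm. A picture is of the moment at which its call begins.
- hand_in(): hands the job in; it is judged then, once.
The state is a dict: "time": time; "qpos": joint angles; "qvel": joint speeds; "joint_efforts": joint torques, N m; "tool_pos": TCP position; "tool_rot": TCP orientation; "contact_force": force on the tool from outside, world axes, zero at the start; "torque": the same for the moment, N m; "opening": finger opening in m; "grip_force": force on a finger pad.
Only numpy, scipy, OpenCV 4.12 (cv2) and the standard library are available. Lean on these libraries where they do the work, as an engineer would, in place of code of your own. Each camera call takes 0.05 s, during which the arm holds its last target. There are 200 camera calls.

## Working session

There is one attempt and no reset: what is moved stays moved. The work goes in short steps, Python scripts to look and compute and a tool call to move; the robot and the scene stay as the last step left them, time stands still between calls to the robot, and variables do not carry over. Pictures are saved under pics/ and viewed, at most 10 in all, crops included, and the job is handed in when it is done.

Besides the shell and the picture viewer there is one more tool, called after "Emit:" by a JSON object that holds its "name" and its "arguments". arm_command: Moves the arm, as the interface text tells. Its arguments: {"type":"object","properties":{"xyz":{"type":"array","items":{"type":"array","items":{"type":"number"}}},"spin":{"type":"array","items":{"type":"number"}},"jaw":{"type":"number"},"squeeze":{"type":"number"}},"required":["xyz","spin"]}

```bash
ls; mkdir -p pics; cat > h.py <<'E'
from cell import *
import numpy as np, cv2
def cam(n,name=None):
    c=read_camera(n)
    if name: cv2.imwrite('pics/'+name,c['img'][:,:,::-1])
    return c
def pts(c):
    d=c['depth']; v,u=np.mgrid[:d.shape[0],:d.shape[1]]
    P=np.stack([(u-c['cx'])/c['fx']*d,-(v-c['cy'])/c['fy']*d,-d],-1)
    W=np.array(c['world_from_camera']); return P@W[:3,:3].T+W[:3,3]
def st():
    s=observe(); print({k:np.round(s[k],4).tolist() for k in ('time','qpos','tool_pos','tool_rot','contact_force','opening','grip_force')})
E
python3 - <<'E'
from h import *
a=cam('scene'); b=cam('top')
cv2.imwrite('pics/a.png',cv2.resize(np.vstack([a['img'],b['img']])[:,:,::-1],None,fx=.78,fy=.78))
cv2.imwrite('pics/scene0.png',a['img'][:,:,::-1]);cv2.imwrite('pics/top0.png',b['img'][:,:,::-1])
np.savez('d0.npz',a=pts(a),b=pts(b)); st()
E
```

```text
pics
{'time': 0.1, 'qpos': [-1.339, 0.3427, 1.5249, 0.0, 1.2754, -0.146], 'tool_pos': [0.1936, -0.4879, 0.4041], 'tool_rot': [-3.1402, -0.0002, 0.3778], 'contact_force': [0.3486, -0.1701, -0.8637], 'opening': 0.092, 'grip_force': 0.0}
```

View pics/a.png

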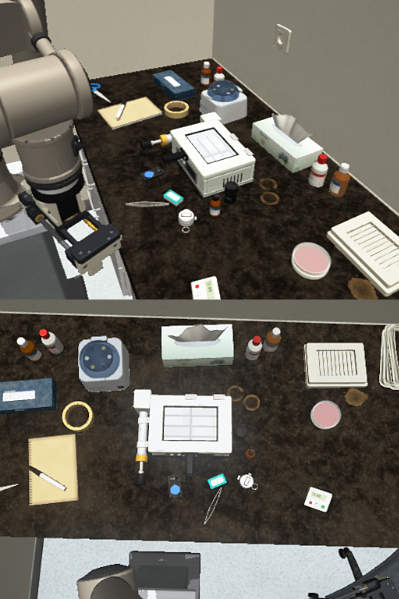

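The montage shows the incubator slightly turned. Its lid is in the top image at about (190,425) in the montage, with the knob at its left front and the slider, box, forceps and counter in front. Next I measure the lid and knob from depth.

```bash
python3 - <<'E'
from h import *
d=np.load('d0.npz');b=d['b'];im=cv2.imread('pics/top0.png')
m=((abs(b[...,2]-.098)<.006)).astype(np.uint8)
n,l,s,c=cv2.connectedComponentsWithStats(m)
for i in range(1,n):
    if s[i,4]>1500:
        p=b[l==i][:,:2].astype(np.float32); print(s[i],cv2.minAreaRect(p), np.median(b[l==i][:,2]))
print(b[384//2,256], )
# dark handle/knob region values
cv2.imwrite('pics/c.png',cv2.resize(im[110:280,150:350],None,fx=3.9,fy=3.5))
E
```

```text
[ 171  116  126  112 5487] ((0.6070160269737244, -0.10417874157428741), (0.2993200719356537, 0.25247180461883545), 87.62342071533203) 0.09630673359123898
[ 0.55953414 -0.16041234  0.10159776]
```

View pics/c.png

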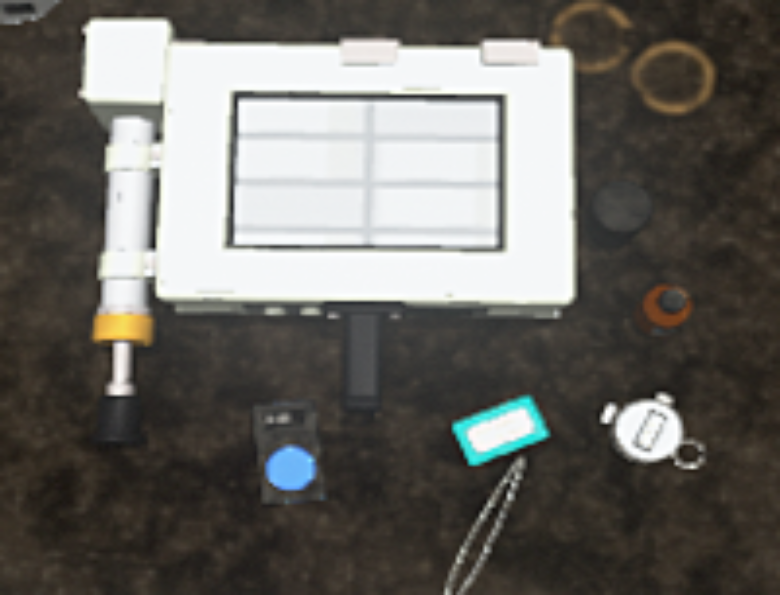

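The crop shows the knob at about (119,418), the brass bush at (122,328), the handle tongue from (362,315) to (362,408), and the lid corners at (165,42), (575,48), (575,303) and (158,300).

```bash
cat >> h.py <<'E'
def ray(c,u,v,z):
    W=np.array(c['world_from_camera']); r=W[:3,:3]@np.array([(u-c['cx'])/c['fx'],-(v-c['cy'])/c['fy'],-1]); o=W[:3,3]
    return o+r*(z-o[2])/r[2]
E
python3 - <<'E'
from h import *
c=cam('top');P=pts(c);im=c['img'].astype(int)
# lid: opened mask
z=P[...,2]
m=(abs(z-.097)<.006).astype(np.uint8)
m=cv2.morphologyEx(m,cv2.MORPH_CLOSE,np.ones((5,5)));m=cv2.morphologyEx(m,cv2.MORPH_OPEN,np.ones((41,41)))
v,u=np.nonzero(m);q=np.array([ray(c,a,b,.098)[:2] for a,b in zip(u,v)],np.float32)
print('lid',cv2.minAreaRect(q),cv2.boxPoints(cv2.minAreaRect(q)))
f=lambda x,y:(x/3.9+150-.37,y/3.5+110-.36)
R=lambda x,y,z:ray(c,*f(x,y),z)
for n,x,y,zz in [('bl',165,42,.098),('br',575,48,.098),('fr',575,303,.098),('fl',158,300,.098),('knob0',119,396,.058),('knob1',119,442,.058),('bush',122,345,.058),('h0',362,315,.095),('h1',362,408,.095)]: print(n,R(x,y,zz).round(4))
# depth clouds for knob, handle (dark)
dark=im.sum(2)<140
for n,x0,x1,y0,y1,z0,z1 in [('knob',90,150,385,450,.03,.07),('handle',335,395,312,415,.07,.11),('bush',88,158,308,350,.03,.08)]:
    (a0,b0),(a1,b1)=f(x0,y0),f(x1,y1); s=(slice(int(b0),int(b1)+1),slice(int(a0),int(a1)+1))
    p=P[s][(P[s][...,2]>z0)&(P[s][...,2]<z1)]
    print(n,len(p),p.mean(0).round(4),p.min(0).round(4),p.max(0).round(4),cv2.minAreaRect(p[:,:2].astype(np.float32)))
for n in('scene',):
    a=cam(n);print(np.array(a['world_from_camera']).round(3).tolist(),a['fx'])
print(np.array(c['world_from_camera']).round(3).tolist(),c['fx'])
E
```

```text
lid ((0.6365995407104492, -0.12983840703964233), (0.1730373352766037, 0.24400688707828522), 1.7115986347198486) [[ 0.5464754  -0.01047359]
 [ 0.5537635  -0.2543716 ]
 [ 0.7267237  -0.24920322]
 [ 0.7194356  -0.0053052 ]]
bl [ 0.7226 -0.0059  0.098 ]
br [ 0.7261 -0.2518  0.098 ]
fr [ 0.5533 -0.2538  0.098 ]
fl [ 0.548  -0.0116  0.098 ]
knob0 [0.4891 0.014  0.058 ]
knob1 [0.4587 0.0121 0.058 ]
bush [0.5233 0.0143 0.058 ]
h0 [ 0.5422 -0.1302  0.095 ]
h1 [ 0.4819 -0.1323  0.095 ]
knob 187 [0.4756 0.0146 0.0534] [4.579e-01 3.000e-04 3.080e-02] [0.4993 0.0303 0.062 ] ((0.4780016243457794, 0.017457149922847748), (0.04133129119873047, 0.02937527745962143), 7.230187892913818)
handle 318 [ 0.5151 -0.1312  0.0933] [ 0.4801 -0.1473  0.0818] [ 0.5466 -0.113   0.0999] ((0.5131415724754333, -0.13084818422794342), (0.06632955372333527, 0.03427572548389435), 1.3286337852478027)
bush 181 [0.5363 0.0154 0.0559] [ 0.5227 -0.0007  0.0365] [0.5528 0.0364 0.066 ] ((0.536740779876709, 0.01808531954884529), (0.0284445658326149, 0.03680437058210373), 7.014311790466309)
[[0.906, 0.243, -0.347, 0.206], [-0.423, 0.556, -0.715, -0.946], [0.019, 0.795, 0.607, 0.774], [0.0, 0.0, 0.0, 1.0]] 475.93288310410577
[[0.028, 0.982, -0.185, 0.39], [-1.0, 0.03, 0.003, -0.158], [0.009, 0.185, 0.983, 1.072], [0.0, 0.0, 0.0, 1.0]] 435.4871017386033
```

Estimates:
- **Incubator:** yaw about 1.7°, origin about (0.640, -0.130).
- **Knob:** middle about (0.476, 0.013), so the rod is already drawn about 7 mm.
- **Handle:** grip point about (0.511, -0.132, 0.087).

These agree with the given geometry. I'll move above the knob.

Emit:
{"name": "arm_command", "arguments": {"xyz": [[14,25,0],[14,25,0],[14,25,0],[14,25,0],[14,25,0],[14,25,0],[14,25,0],[14,25,0],[14,25,0],[14,25,0],[14,25,0],[14,25,0],[14,25,0],[14,25,0],[14,25,0],[14,25,0],[14,25,0],[14,25,0],[14,25,0],[14,25,0]], "spin": [-1,-1,-1,-1,-1,-1,-1,-1,-1,-1,-1,-1,-1,-1,-1,-1,-1,-1,-1,-1], "jaw": 1, "squeeze": 50}}

```text
time: 2.2
tool_pos: [0.4741, 0.0132, 0.4046]
tool_rot: [3.141, 0.0, 0.028]
contact_force: [0.2, -0.8, -0.1]
opening: 0.0916
grip_force: 0.0
```

Emit:
{"name": "arm_command", "arguments": {"xyz": [[1,1,-20],[0,0,-20],[0,0,-20],[0,0,-20],[0,0,-10],[0,0,0],[0,0,0]], "spin": [0,0,0,0,0,0,0]}}

```text
time: 2.9
tool_pos: [0.475, 0.013, 0.3153]
tool_rot: [3.141, -0.001, 0.029]
contact_force: [-0.1, 0.0, -0.1]
opening: 0.0919
grip_force: 0.0
```

```bash
python3 - <<'E'
from h import *
st(); a=cam('scene'); cv2.imwrite('pics/d.png',cv2.resize(a['img'][100:280,130:350,::-1],None,fx=3,fy=3))
E
```

```text
{'time': 2.9, 'qpos': [-0.1342, 0.3501, 1.7876, -0.0001, 1.0033, 1.408], 'tool_pos': [0.475, 0.013, 0.3153], 'tool_rot': [3.1414, -0.0006, 0.0287], 'contact_force': [-0.1154, 0.0032, -0.1391], 'opening': 0.0919, 'grip_force': 0.0}
```

View pics/d.png

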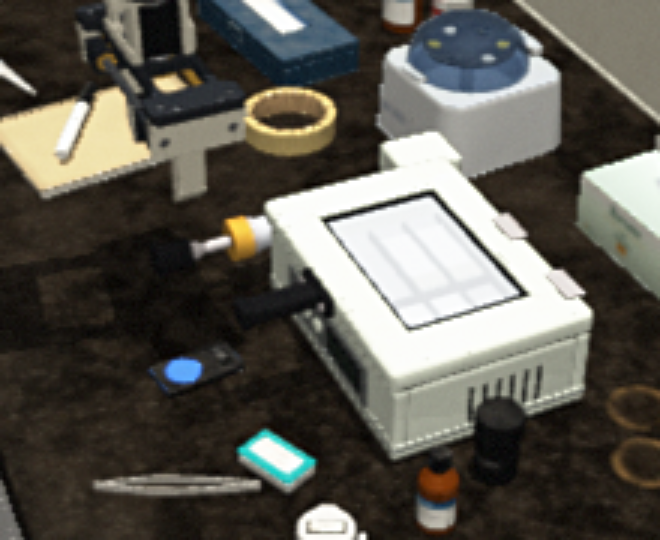

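The scene crop shows the fingers at about (188,180), straight above the knob at (172,253). The rod stub and brass bush are visible at (243,238). I'll descend and grip.

Emit:
{"name": "arm_command", "arguments": {"xyz": [[0,0,-20],[0,0,-20],[0,0,-20],[0,0,-20],[0,0,-20],[0,0,-11],[0,0,0],[0,0,0]], "spin": [0,0,0,0,0,0,0,0]}}

```text
time: 3.75
tool_pos: [0.4751, 0.013, 0.2045]
tool_rot: [3.141, -0.001, 0.029]
contact_force: [0.3, 0.3, 1.2]
opening: 0.0918
grip_force: 0.0
```

Emit:
{"name": "arm_command", "arguments": {"xyz": [[0,0,0],[0,0,0],[0,0,0],[0,0,0],[0,0,0],[0,0,0],[0,0,0],[0,0,0]], "spin": [0,0,0,0,0,0,0,0], "jaw": -1, "squeeze": 50}}

```text
time: 4.55
tool_pos: [0.4746, 0.0135, 0.2037]
tool_rot: [-3.14, 0.0, 0.028]
contact_force: [3.9, 9.8, 0.3]
opening: 0.0324
grip_force: 9.8
```

Emit:
{"name": "arm_command", "arguments": {"xyz": [[0,0,0],[0,0,0],[0,0,0],[0,0,0],[0,0,0]], "spin": [0,0,0,0,0]}}

```text
time: 5.05
tool_pos: [0.4746, 0.016, 0.2036]
tool_rot: [-3.136, -0.0, 0.027]
contact_force: [2.7, 24.5, -0.2]
opening: 0.0242
grip_force: 76.9
```

```bash
python3 - <<'E'
from h import *
st(); a=cam('top'); b=cam('scene'); 
cv2.imwrite('pics/e.png',np.hstack([cv2.resize(a['img'][170:250,150:240,::-1],(540,480),interpolation=2)[:, :390],cv2.resize(b['img'][150:220,160:230,::-1],(400,480))]))
E
```

```text
{'time': 5.05, 'qpos': [-0.1295, 0.5266, 1.8986, 0.008, 0.717, 1.4083], 'tool_pos': [0.4746, 0.016, 0.2036], 'tool_rot': [-3.1363, -0.0003, 0.027], 'contact_force': [2.6608, 24.5369, -0.2448], 'opening': 0.0242, 'grip_force': 76.8852}
```

View pics/e.png

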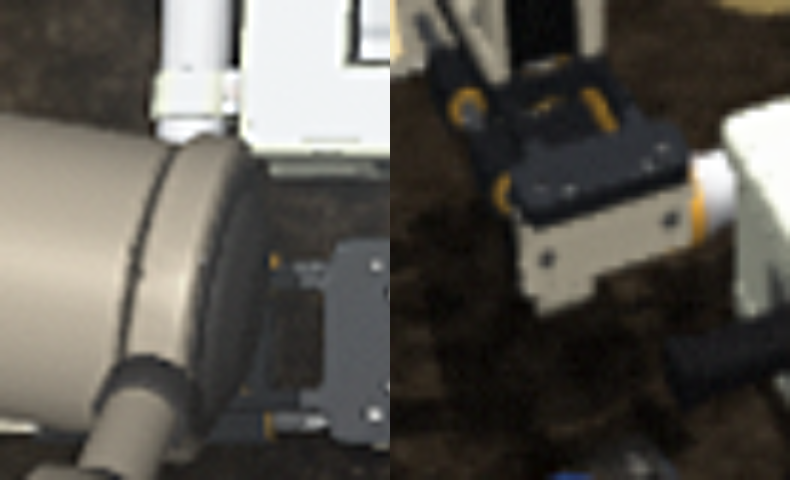

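The view shows the jaw closed on the knob at about (600,230), just in front of the bush. The side force says the knob is 2.5 mm further to +y. I'll relieve that and draw.

Emit:
{"name": "arm_command", "arguments": {"xyz": [[0,1,0],[0,1,0],[0,0.5,0],[0,0,0],[-2,0,0],[-2,0,0],[-2,0,0],[-2,0,0],[-2,0,0],[-2,-0.2,0],[-2,0,0],[-2,-0.2,0],[-2,0,0],[-2,-0.2,0],[-2,0,0],[-2,-0.2,0],[-2,0,0],[-2,0,0],[0,0,0],[0,0,0]], "spin": [0,0,0,0,0,0,0,0,0,0,0,0,0,0,0,0,0,0,0,0]}}

```text
time: 7.15
tool_pos: [0.4491, 0.0161, 0.2037]
tool_rot: [-3.139, -0.008, 0.027]
contact_force: [13.1, 15.3, -13.5]
opening: 0.0248
grip_force: 77.2
```

```bash
python3 - <<'E'
from h import *
st(); a=cam('top'); b=cam('scene'); 
cv2.imwrite('pics/f.png',np.hstack([cv2.resize(a['img'][170:250,150:240,::-1],(540,480),interpolation=2)[:, :390],cv2.resize(b['img'][150:220,160:230,::-1],(400,480))]))
E
```

```text
{'time': 7.15, 'qpos': [-0.136, 0.4937, 1.97, 0.0055, 0.6703, 1.4035], 'tool_pos': [0.4491, 0.0161, 0.2037], 'tool_rot': [-3.1394, -0.008, 0.0269], 'contact_force': [13.132, 15.2718, -13.5014], 'opening': 0.0248, 'grip_force': 77.1967}
```

View pics/f.png

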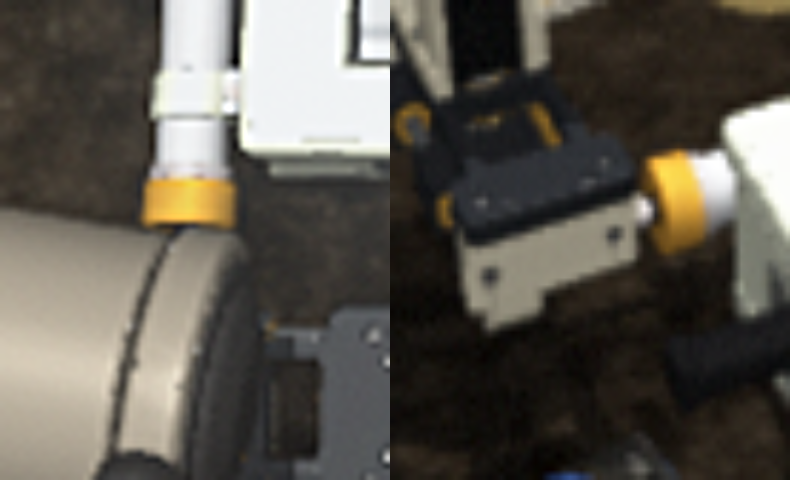

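The view shows the jaw moved forward with the rod stub visible between the jaw and the bush at (645,210). The estimated draw is 33 mm. I'll add a little, release, rise and check.

Emit:
{"name": "arm_command", "arguments": {"xyz": [[-2,0.5,0],[0,0.5,0],[0,0,0],[0,0,0]], "spin": [0,0,0,0]}}

```text
time: 7.65
tool_pos: [0.4474, 0.0164, 0.2038]
tool_rot: [-3.141, -0.009, 0.027]
contact_force: [13.9, 10.4, -14.8]
opening: 0.0246
grip_force: 77.2
```

Emit:
{"name": "arm_command", "arguments": {"xyz": [[0,0,0],[0,0,0],[0,0,0],[0,0,0],[0,0,0],[0,0,0],[0,0,0],[0,0,0],[0,0,10],[0,0,20],[0,0,30],[0,0,30],[0,0,30],[0,0,0]], "spin": [0,0,0,0,0,0,0,0,0,0,0,0,0,0], "jaw": 1}}

```text
time: 9.05
tool_pos: [0.4455, 0.0157, 0.328]
tool_rot: [3.14, -0.008, 0.029]
contact_force: [-0.1, 0.8, -0.5]
opening: 0.0914
grip_force: 0.0
```

Emit:
{"name": "arm_command", "arguments": {"xyz": [[0,-20,0],[0,-20,0],[10,-20,0],[10,-20,0],[10,-20,0],[10,-20,0],[10,-20,0],[6,-6,0],[0,0,0]], "spin": [0,0,0,0,0,0,0,0,0]}}

```text
time: 9.95
tool_pos: [0.5009, -0.1307, 0.3234]
tool_rot: [-3.141, 0.0, 0.028]
contact_force: [-0.5, 0.5, 0.9]
opening: 0.0918
grip_force: 0.0
```

```bash
python3 - <<'E'
from h import *
st(); a=cam('top'); b=cam('scene'); np.savez('d1.npz',a=pts(a),b=pts(b)); 
cv2.imwrite('pics/g0.png',a['img'][:,:,::-1]);cv2.imwrite('pics/g1.png',b['img'][:,:,::-1])
cv2.imwrite('pics/g.png',np.hstack([cv2.resize(a['img'][180:260,150:210,::-1],(390,520),interpolation=2),cv2.resize(b['img'][150:220,150:220,::-1],(400,520))]))
E
```

```text
{'time': 9.95, 'qpos': [-0.4033, 0.4101, 1.6634, 0.0001, 1.0685, 1.1398], 'tool_pos': [0.5009, -0.1307, 0.3234], 'tool_rot': [-3.1413, 0.0004, 0.0276], 'contact_force': [-0.4838, 0.4636, 0.8512], 'opening': 0.0918, 'grip_force': 0.0}
```

View pics/g.png

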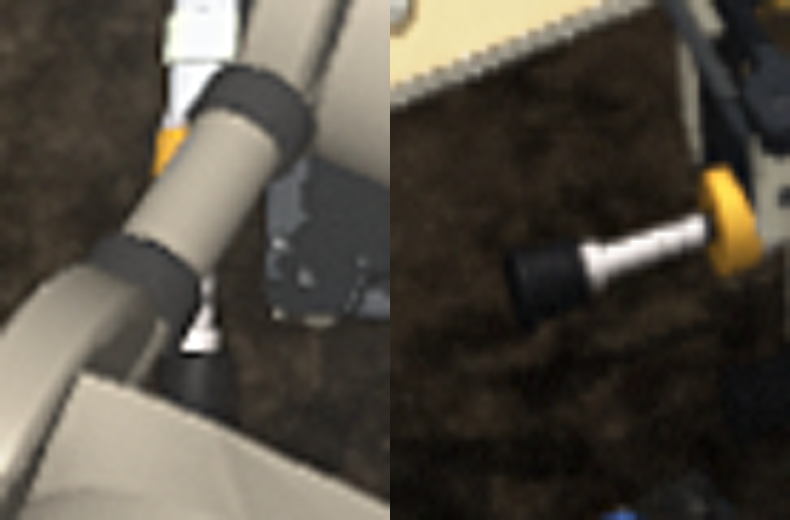

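The scene crop shows the knob's back end at about (585,265) and the black ring at (712,225), right by the bush face. I'll work out the draw by projecting onto the rod axis in both cameras.

```bash
python3 - <<'E'
from h import *
yaw=np.radians(1.7);ax=np.array([np.cos(yaw),np.sin(yaw),0])
def proj(c,p):
    W=np.array(c['world_from_camera']);q=W[:3,:3].T@(p-W[:3,3]);return np.array([c['cx']-c['fx']*q[0]/q[2],c['cy']+c['fy']*q[1]/q[2]])
c={n:read_camera(n) for n in('scene','top')}
K0=np.array([.4836,.0155,.045]) # knob home
for d in (.030,.0325,.035,.0375,.04):
    b=K0+ax*(.013-d); f=K0+ax*.040
    print(d,'scene knobback',((proj(c['scene'],b)-[150,150])*[400/70,520/70]+[390,0]).round(),'top',((proj(c['top'],b)-[150,180])*6.5).round())
print('bush',((proj(c['scene'],f)-[150,150])*[400/70,520/70]+[390,0]).round(),((proj(c['top'],f)-[150,180])*6.5).round())
E
```

```text
0.03 scene knobback [582. 272.] top [195. 344.]
0.0325 scene knobback [576. 274.] top [195. 351.]
0.035 scene knobback [571. 276.] top [195. 358.]
0.0375 scene knobback [566. 277.] top [195. 365.]
0.04 scene knobback [560. 279.] top [194. 372.]
bush [700. 231.] [200. 187.]
```

Top gives about 33 mm, scene about 34 mm, and the tool travel about 34 mm, so the rod is set. Now the handle.

Emit:
{"name": "arm_command", "arguments": {"xyz": [[3,0,-15],[3,0,-15],[1,0,-15],[0,0,-15],[0,0,-14],[0,0,0],[0,0,0]], "spin": [0,0,0,0,0,0,0], "squeeze": 15}}

```text
time: 10.85
tool_pos: [0.5076, -0.1298, 0.2501]
tool_rot: [-3.142, 0.0, 0.029]
contact_force: [0.1, -1.1, 0.1]
opening: 0.0921
grip_force: 0.0
```

Emit:
{"name": "arm_command", "arguments": {"xyz": [[0,0,0],[0,0,0],[0,0,0],[0,0,0],[0,0,0],[0,0,0],[0,0,0],[0,0,0],[0,0,0],[0,0,0],[0,0,0],[0,0,0],[0,0,0],[0,0,0]], "spin": [0,0,0,0,0,0,0,0,0,0,0,0,0,0], "jaw": -1, "squeeze": 15}}

```text
time: 12.25
tool_pos: [0.5077, -0.1303, 0.2497]
tool_rot: [3.142, 0.0, 0.029]
contact_force: [1.2, 0.2, -0.0]
opening: 0.0218
grip_force: 15.0
```

```bash
python3 - <<'E'
import numpy as np
t=np.arange(0,.8201,.04);t[-1]=.82 if len(t)else 0
f=lambda t:np.array([725-217.8*np.cos(t+.0676),76+217.8*np.sin(t+.0676)])
print([round(x,2) for x in t]); P=np.array([f(x) for x in t]);print(P[-1]-P[0],np.diff(P,axis=0).round(1).tolist())
E
```

```text
[np.float64(0.0), np.float64(0.04), np.float64(0.08), np.float64(0.12), np.float64(0.16), np.float64(0.2), np.float64(0.24), np.float64(0.28), np.float64(0.32), np.float64(0.36), np.float64(0.4), np.float64(0.44), np.float64(0.48), np.float64(0.52), np.float64(0.56), np.float64(0.6), np.float64(0.64), np.float64(0.68), np.float64(0.72), np.float64(0.76), np.float64(0.82)]
[ 79.81080748 154.20466432] [[0.8, 8.7], [1.1, 8.6], [1.5, 8.6], [1.8, 8.5], [2.1, 8.4], [2.5, 8.4], [2.8, 8.2], [3.1, 8.1], [3.5, 8.0], [3.8, 7.9], [4.1, 7.7], [4.4, 7.5], [4.7, 7.3], [5.0, 7.2], [5.3, 6.9], [5.5, 6.7], [5.8, 6.5], [6.0, 6.3], [6.3, 6.0], [9.9, 8.5]]
```

Raise in two parts, checking forces midway.

Emit:
{"name": "arm_command", "arguments": {"xyz": [[0.8,0,8.7],[1.1,0,8.6],[1.5,0.1,8.6],[1.8,0.1,8.5],[2.1,0.1,8.4],[2.5,0.1,8.4],[2.8,0.1,8.2],[3.1,0.1,8.1],[3.5,0.1,8],[3.8,0.1,7.9],[0,0,0],[0,0,0]], "spin": [0,0,0,0,0,0,0,0,0,0,0,0]}}

```text
time: 13.45
tool_pos: [0.5305, -0.1297, 0.3341]
tool_rot: [3.14, 0.0, 0.029]
contact_force: [-5.6, -3.3, 1.1]
opening: 0.0222
grip_force: 15.0
```

```bash
cat >> h.py <<'E'
def lid(c):
    P=pts(c).reshape(-1,3); yaw=np.radians(1.7)
    q=P-[.725,-.1275,.076]; X=-(q[:,0]*np.cos(yaw)+q[:,1]*np.sin(yaw)); Y=-q[:,0]*np.sin(yaw)+q[:,1]*np.cos(yaw); Z=q[:,2]
    col=c['img'].reshape(-1,3).min(1)
    best=max(np.arange(-.05,1.35,.005),key=lambda t:np.sum((abs(Y)<.115)&(abs(-X*np.sin(t)+Z*np.cos(t)-.022)<.003)&(X*np.cos(t)+Z*np.sin(t)>.02)&(X*np.cos(t)+Z*np.sin(t)<.17)&(Z>.03)&(col>90)))
    return best
E
python3 - <<'E'
from h import *
st();print(lid(cam('scene')),lid(cam('top')))
E
```

```text
{'time': 13.45, 'qpos': [-0.3799, 0.4457, 1.5704, -0.0013, 1.1254, 1.1626], 'tool_pos': [0.5305, -0.1297, 0.3341], 'tool_rot': [3.1405, 0.0004, 0.0289], 'contact_force': [-5.5976, -3.2717, 1.0783], 'opening': 0.0222, 'grip_force': 15.0013}
0.41499999999999976 0.3849999999999998
```

Both cameras read about 0.40 rad, as planned. Continue past balance.

Emit:
{"name": "arm_command", "arguments": {"xyz": [[4.1,0.1,7.7],[4.4,0.1,7.5],[4.7,0.1,7.3],[5,0.2,7.2],[5.3,0.2,6.9],[5.5,0.2,6.7],[5.8,0.2,6.5],[6,0.2,6.3],[6.3,0.2,6],[6.6,0.2,5.7],[5,0.2,4],[0,0,0],[0,0,0],[0,0,0]], "spin": [0,0,0,0,0,0,0,0,0,0,0,0,0,0]}}

```text
time: 14.95
tool_pos: [0.5896, -0.1284, 0.4067]
tool_rot: [3.138, -0.003, 0.028]
contact_force: [-2.1, -4.8, 1.3]
opening: 0.0218
grip_force: 15.0
```

```bash
python3 - <<'E'
from h import *
st();print(lid(cam('scene')),lid(cam('top')))
E
```

```text
{'time': 14.95, 'qpos': [-0.3409, 0.4855, 1.2931, -0.0019, 1.359, 1.2019], 'tool_pos': [0.5896, -0.1284, 0.4067], 'tool_rot': [3.1384, -0.003, 0.0284], 'contact_force': [-2.1482, -4.7681, 1.3042], 'opening': 0.0218, 'grip_force': 14.9958}
0.8649999999999995 0.8199999999999995
```

The lid is at about 0.84 rad, past balance. Ease back to about 0.59.

Emit:
{"name": "arm_command", "arguments": {"xyz": [[-5.3,-0.2,-4.3],[-5.2,-0.2,-4.4],[-5,-0.2,-4.6],[-4.9,-0.1,-4.7],[-4.7,-0.1,-4.9],[-4.6,-0.1,-5],[-4.4,-0.1,-5.2],[-4.2,-0.1,-5.3],[0,0,0],[0,0,0],[0,0,0],[0,0,0],[0,0,0]], "spin": [0,0,0,0,0,0,0,0,0,0,0,0,0]}}

```text
time: 16.35
tool_pos: [0.5514, -0.1292, 0.3668]
tool_rot: [3.14, -0.002, 0.029]
contact_force: [2.3, -5.2, -1.7]
opening: 0.022
grip_force: 15.0
```

```bash
python3 - <<'E'
from h import *
st();a=cam('scene');print(lid(a),lid(cam('top')))
cv2.imwrite('pics/z.png',cv2.resize(a['img'][80:290,100:360,::-1],None,fx=2.8,fy=2.8))
E
```

```text
{'time': 16.35, 'qpos': [-0.3653, 0.4481, 1.468, -0.0009, 1.2225, 1.1773], 'tool_pos': [0.5514, -0.1292, 0.3668], 'tool_rot': [3.1397, -0.0025, 0.0285], 'contact_force': [2.2575, -5.2201, -1.6671], 'opening': 0.022, 'grip_force': 15.0046}
0.5949999999999996 0.5649999999999996
```

View pics/z.png

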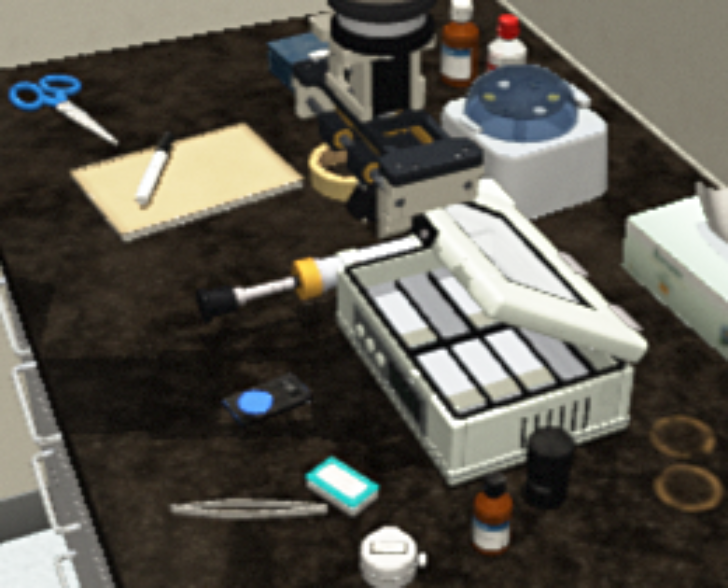

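The lid is held at about 0.58 rad by the jaw at (430,190). The rod is still drawn at (265,285), and the small things are where they were. Handing in.

```bash
python3 -c "
from cell import *
print(hand_in())"
```

```text
the job is handed in; nothing more can be done
None
```

The job is handed in (no verdict came back): the rod is drawn out about 34 mm, and the lid was raised to about 0.84 rad, then eased back and held still by its handle at about 0.58 rad; both values are camera and tool-pose estimates, and the small things look unmoved.

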